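# Move lacquered turnings from the dipping hooks to the curing station

### The arm

A 6-joint arm with a two-finger parallel gripper is mounted at the origin on the work surface. World frame = base frame: x ahead of the robot, y to its left, z up, the work surface at z = 0. Lengths are in mm, angles in degrees, forces in N, time in s.
With the tool pointing down it reaches from about 275 to 750 mm from the base axis. Payload 10.2 kg.
Tool frame: the origin (TCP) lies on the centre line of the jaws, within the pads' length; the fingertips stand 14 mm ahead of it and the grasp point (between the pads) lies 5 mm behind it; z points along the fingers, y is the line along which they close (so a half turn about z gives the same grasp; the last joint's range is limited). The gripper opens to 88 mm and grips with 3 to 60 N. Pads are 18 mm wide; open, the fingers measure 123 mm over their backs; the gripper's body (75 mm by 187 mm) begins 45 mm behind the grasp point.
Start: joints at [-81.154, 17.928, 85.812, -0, 76.261, -12.8], TCP at [193.648, -487.987, 252.72] pointing down, gripper open.
Joint ranges: [-168.41, 168.41], [-55.51, 124.54], [10.69, 146.95], [-70.63, 250.63], [1, 178], [-165.06, 165.06]. Speed limits (degrees/s): [136.94, 136.94, 172.46, 180, 180, 180].

### API

Orientations are given as a 3x3 rotation matrix whose columns are the frame's x, y, z axes.
In Python, from rig import bot gives the robot as it stands. The module is installed in compiled form; this text tells all that it offers.
- The arm moves only by the tool carry_out, never from a script. Its argument "rows" is a list of rows, each an object of numbers: "dx", "dy", "dz": the shift along the tool's x, y, z normalised to -1 to 1, where 1 is 0.05 m; "rx", "ry", "rz": the turn, a rotation vector about the tool's x, y, z normalised to -1 to 1, where 1 is pi rad; "claw": the opening, from -1 (shut) to 1 (fully open). In form: [{"dx": .., "dy": .., "dz": .., "rx": .., "ry": .., "rz": .., "claw": ..}, ...]. A call has 1 to 8 rows; each row shifts and turns the commanded pose from where the row before left it, along the tool's axes as they then stand; what a row does not reach is not made up. A row lasts 1/8 s, in which the tool goes at most 62.5 mm and 10.7 degrees, less where a joint would pass 70% of its speed; a pose out of reach is approached as far as the arm can. A call with a number of a shift or a turn outside -1 to 1 is refused whole. A call with a gripper value outside its range is refused whole. The fingers move at their own pace and stop on an object; "force" is the grip in N (left out, the last holds). Time passes only in rows, so rows that do not move let the fingers close. It gives the time, the measured TCP pose, the force, the opening and the grip force at its end, in the units of the state.
- bot.observe(): the state, without advancing time (a new reading comes with each control period).
- bot.capture(name): name is "scene" or "side" or "wrist"; returns the picture (400x640x3 uint8, blue, green, red); there is no depth.
- bot.camera_params(name): a dict with "K" (3x3 intrinsics, pixels), "k1" (the pictures are not rectified: a ray, as slopes to the right and down, at radius r is drawn at 1 + k1 r^2 times it, then the intrinsics apply), "eye" and "rotation" of the camera in the world; the wrist camera has in their place "tool_from_camera" (4x4, takes a point from camera to tool coordinates, whose origin is the TCP and whose axes are the flange's). Camera axes: x right, y up, looking along -z (the intrinsics and any distortion apply to the point x, -y, -z); pixel columns grow to the right and rows downward; lengths in mm; the calibration is good to about 2 mm. A picture is of the moment at which its call begins: read the wrist's pose just before it. camera_params takes no time and is no camera call.
- bot.finish_job(): hands the job in; it is judged then, once.
Trained networks look in the newest picture that a camera, given by its name, has taken for a name from the list of things; names that differ only in an ending like _2 or _b are one class to them, and where a whole thing is asked for, a point or a joint stands for the part that bears it (a point fixed in the world has none). Each returns a list of dicts, best first, with "p" (0 to 1); they miss things now and then, are a little off and sometimes report something else, mostly with a low value. They report only what shows in the picture. A call takes as long as a camera call. They do not tell look-alikes from the thing itself.
- bot.search_frame(camera, thing): "extent" ([left, top, width, height] in pixels, round what is visible of it).
- bot.regions_of(camera, thing): "region" (400x640 bool, what is visible of it) and "extent" ([left, top, width, height] in pixels, round what is visible of it).
- bot.landmark_of(camera, thing): "position" ([column, row] in pixels: a listed point, or the origin of a listed thing).
The state is a dict: "t": time; "q": joint angles; "qd": joint speeds; "joint_efforts": joint torques, N m; "eef_pos": TCP position; "tool_rot": TCP orientation; "contact_force": force on the tool from outside, world axes, zero at the start; "torque": the same for the moment, N m; "grip_width": finger opening in mm; "finger_force": force on a finger pad.
Only numpy, scipy, OpenCV 4.12 (cv2) and the standard library are available. Lean on these libraries where they do the work, as an engineer would, in place of code of your own. Each camera call takes 0.05 s, during which the arm holds its last target. There are 200 camera calls.

### The job

Lift the yellow wooden pear and the red wooden bell up and off their hooks, in either order, and stand each one upright, right down inside the collar of its own colour on the curing station. The lacquer is only just touch-dry, so grip them lightly (no more than about 15 N a finger), set them down rather than letting them fall, and do not disturb the glue bottle, the spray can or the sanding block. When both are standing there and let go, press the green start button all the way down and let it come up again.

Things in the scene. Friction and masses are not known exactly. Their poses are not given: they have to be found in the camera images.
- pear: Yellow turned wooden pear hung on pear_stand's hook. Origin: centre of its flat underside, z up its axis. Foot diameter 40 mm to height 11, belly 56 at height 24 to 38, straight neck 34 mm from height 56 to 84 (grip here). On top a 4 mm brass wire loop in its y-z plane, 24 mm wide, straight to height 100, then an inverted V peaking at 112 (wire centre); open inside from 84 to about 109.
- bell: Red turned wooden bell hung on bell_stand's hook. Origin: centre of its flat underside, z up its axis. Foot diameter 54 mm to height 14, tapering to a straight neck 34 mm from height 52 to 84 (grip here). Wire loop on top just as on the pear, peak at 112 mm.
- pear_stand: Fixed wooden stand, yellow stripe on its foot, holding the pear. Origin on the table under its post (18 mm diameter); foot 100 x 90 x 18 mm, x from -38 to 62. The 5 mm wire hook points along its -x: centre height 152 mm at the post, valley 146 mm at x = -60, free tip 155 mm at x = -76. Raise the pear 11 to 16 mm to clear the tip, then draw it along -x 35 mm or more.
- bell_stand: Fixed wooden stand (red stripe on its foot) whose hook holds the bell; same shape, size and axes as pear_stand.
- pear_stand_hook (a point): Valley of the pear_stand's hook, on the wire's centre line; 106 mm above the underside of the hanging pear; axes as the stand's (hook points to -x).
- bell_stand_hook (a point): Valley of the bell_stand's hook, on the wire's centre line; 106 mm above the underside of the hanging bell; axes as the stand's.
- station: Fixed grey curing station, box 220 (x) x 280 (y) x 45 mm high, with a dark top, two coloured collars and a green button on it, and a lamp bar 30 mm high along its +x edge (x from 92 to 108). Origin: centre of its underside; x points from the button side to the lamp bar.
- pear_seat (a point): Centre of the floor inside the yellow collar (the pear's place), on top of the station, 45 mm above the table. Collar inside diameter 48 mm, 8 mm high, 5 mm thick wall.
- bell_seat (a point): Centre of the floor inside the red collar (the bell's place), on top of the station, 45 mm above the table, 140 mm from pear_seat. Collar inside diameter 62 mm, 8 mm high, 5 mm thick wall.
- start (a joint): Travel of the green start button: 0 up, 0.006 m fully down; a spring returns it; full press takes about 5 N.
- start_top (a point): Centre of the top face of the green start button (32 mm diameter) near the front edge of the station; it is pressed straight down.
- glue: Bystander: white glue bottle with red cap, 52 mm diameter, 130 mm tall, standing; origin at the centre of its underside.
- spray: Bystander: red spray can, 60 mm diameter, 160 mm tall, standing; origin at the centre of its underside.
- sander: Bystander: cork sanding block, 85 x 55 mm, 28 mm high, lying on the table; origin at the centre of its underside.
There are look-alikes about, which are no part of the job. What is shaped like the bell_stand but blue is not meant.

How it is judged:
By the outcome, as a careful person would: the job done as asked, in the order asked, and still so for the second after the job is handed in, with the robot touching nothing.
It also fails if it takes over 72 s, if anything falls off the work surface, if the arm or the gripper's body presses on something with over 40 N, if the wrist force passes 120 N, or if a joint passes its speed limit or range.

## Working session

There is one attempt and no reset: what is moved stays moved. The work goes in short steps, Python scripts to look and compute and a tool call to move; the robot and the scene stay as the last step left them, time stands still between calls to the robot, and variables do not carry over. Pictures are saved under pics/ and viewed, at most 10 in all, crops included, and the job is handed in when it is done.

Besides the shell and the picture viewer there is one more tool, called after ">>>" as a command line: name --argument value ..., lists and objects as JSON in quotes. carry_out: Moves the arm, as the interface text tells. Its arguments: {"type":"object","properties":{"rows":{"type":"array","items":{"type":"object","properties":{"dx":{"type":"number","minimum":-1,"maximum":1},"dy":{"type":"number","minimum":-1,"maximum":1},"dz":{"type":"number","minimum":-1,"maximum":1},"rx":{"type":"number","minimum":-1,"maximum":1},"ry":{"type":"number","minimum":-1,"maximum":1},"rz":{"type":"number","minimum":-1,"maximum":1},"claw":{"type":"number"}}}},"force":{"type":"number"}},"required":["rows"]}

```bash
mkdir -p pics; cat > h.py <<'E'
import numpy as np, cv2
from rig import bot
def cam(name, s=None):
    p=bot.camera_params(name)
    K=np.array(p["K"]);k1=p["k1"]
    if "eye" in p: return K,k1,np.array(p["rotation"]),np.array(p["eye"])
    T=np.array(p["tool_from_camera"]); s=s or bot.observe()
    R=np.array(s["tool_rot"]); return K,k1,R@T[:3,:3],np.array(s["eef_pos"])+R@T[:3,3]
def ray(c,uv):
    K,k1,R,e=c
    d=np.linalg.solve(K,[uv[0],uv[1],1.]);d=d[:2]
    x=d.copy()
    for _ in range(20): x=d/(1+k1*(x@x))
    v=R@np.array([x[0],-x[1],-1.]);return e,v/np.linalg.norm(v)
def onz(c,uv,z):
    e,v=ray(c,uv);return e+v*(z-e[2])/v[2]
def proj(c,P):
    K,k1,R,e=c;q=R.T@(np.asarray(P,float)-e);x=np.array([q[0],-q[1]])/-q[2]
    x=x*(1+k1*(x@x));return (K@[x[0],x[1],1])[:2]
def tri(l):
    A=np.zeros((3,3));b=np.zeros(3);M=[]
    for e,v in l:
        P=np.eye(3)-np.outer(v,v);A+=P;b+=P@e;M.append((P,e))
    x=np.linalg.solve(A,b);return x,[round(float(np.linalg.norm(P@(x-e))),1) for P,e in M]
E
cat > a.py <<'E'
from h import *
for n in ("scene","side","wrist"):
    im=bot.capture(n);cv2.imwrite(f"pics/{n}0.png",im)
    c=cam(n);print(n,c[3].round(),c[2].round(2).tolist(),c[0][0,0],c[1])
names="pear bell pear_stand bell_stand pear_stand_hook bell_stand_hook station pear_seat bell_seat start_top glue spray sander".split()
for t in names:
    for n in ("scene","side"):
        print(t,n,[(np.round(d["position"]).tolist(),round(d["p"],2)) for d in bot.landmark_of(n,t)[:4]])
print(bot.observe())
E
python3 a.py
```

```text
scene [1231. -480.  954.] [[0.56, -0.62, 0.55], [0.83, 0.41, -0.38], [0.01, 0.67, 0.74]] 399.6472434496486 -0.0685795360466536
side [ 246.  793. 1211.] [[-0.93, 0.27, -0.25], [-0.36, -0.72, 0.59], [-0.02, 0.64, 0.77]] 466.7903632087501 -0.11665774491058364
wrist [ 265. -460.  385.] [[0.37, 0.89, 0.27], [-0.93, 0.35, 0.11], [-0.0, -0.29, 0.96]] 329.10372394363293 -0.06487106789626124
pear scene [([342.0, 169.0], 0.74), ([350.0, 189.0], 0.4)]
pear side [([332.0, 265.0], 0.58)]
bell scene [([390.0, 151.0], 0.75)]
bell side [([304.0, 326.0], 0.8), ([356.0, 181.0], 0.37)]
pear_stand scene [([351.0, 190.0], 0.62)]
pear_stand side [([310.0, 270.0], 0.9), ([330.0, 264.0], 0.7)]
bell_stand scene [([422.0, 210.0], 0.87), ([433.0, 146.0], 0.66), ([404.0, 161.0], 0.55)]
bell_stand side [([283.0, 328.0], 0.98), ([237.0, 280.0], 0.7), ([261.0, 389.0], 0.68)]
pear_stand_hook scene [([345.0, 144.0], 0.98)]
pear_stand_hook side [([330.0, 245.0], 0.73)]
bell_stand_hook scene [([415.0, 165.0], 0.79), ([425.0, 108.0], 0.65), ([394.0, 124.0], 0.64)]
bell_stand_hook side [([281.0, 363.0], 0.76), ([251.0, 
[... 780 characters left out ...]
06722e+01, -1.27995963e+01]), 'qd': array([ 0.04406894,  0.0647968 , -0.06803568, -0.07859677,  0.05500869,
       -0.00379493]), 'joint_efforts': array([ 4.08056994e-04, -4.02110839e+01, -2.52412033e+01,  6.94686198e-02,
        3.19307100e-02,  1.64681512e-05]), 'eef_pos': array([ 193.65218777, -488.00192268,  252.734911  ]), 'tool_rot': array([[ 9.29489129e-01,  3.68849506e-01,  3.89050126e-05],
       [ 3.68849507e-01, -9.29489129e-01, -2.57204202e-05],
       [ 2.66748220e-05,  3.82569456e-05, -9.99999999e-01]]), 'contact_force': array([-0.48633228,  0.1578266 , -0.62779393]), 'torque': array([-0.03035292,  0.07410825, -0.0371883 ]), 'finger_force': 0.0, 'grip_width': 88.53174875192968}
```

View pics/scene0.png

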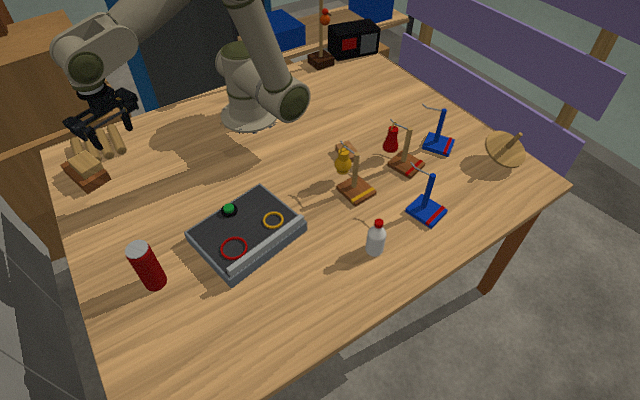

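View pics/side0.png

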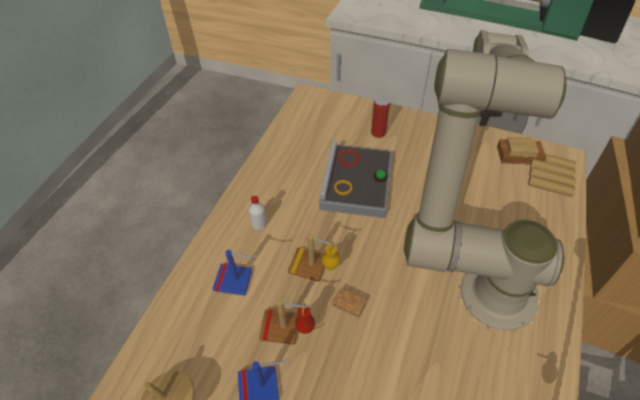

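```bash
python3 - <<'E'
from h import *
a=cam("scene");b=cam("side")
for n,u,v in [("pear",(342,169),(332,265)),("bell",(390,151),(304,326)),("phook",(345,144),(330,245)),("pstand",(351,190),(310,270)),("bst1",(404,161),(283,328)),("bst2",(404,161),(261,389)),("bst3",(433,146),(261,389)),("bst4",(422,210),(237,280)),("bh1",(394,124),(301,307)),("bh2",(425,108),(281,363)),("bh3",(415,165),(251,253)),("pseat",(272,222),(344,187)),("bseat",(236,247),(348,158)),("start",(227,206),(382,172)),("station",(247,236),(358,182)),("spray",(158,283),(377,134)),("sander",(352,158),(350,303))]:
    x,r=tri([ray(a,u),ray(b,v)]);print(n,x.round(),r)
print("glue",onz(a,(376,249),0))
E
```

```text
pear [487.  98.  42.] [2.7, 2.7]
bell [494. 300.  28.] [2.5, 2.5]
phook [491. 102. 150.] [1.3, 1.3]
pstand [549. 102. -10.] [5.1, 5.1]
bst1 [549. 320.  13.] [2.3, 2.3]
bst2 [517. 437. -85.] [49.8, 49.8]
bst3 [535. 487.  -9.] [2.9, 2.9]
bst4 [742. 225.   3.] [2.7, 2.7]
bh1 [494. 301. 144.] [0.6, 0.6]
bh2 [483. 453. 142.] [0.7, 0.7]
bh3 [683. 210. 158.] [4.4, 4.4]
pseat [ 555. -201.   44.] [4.2, 4.2]
bseat [ 583. -328.   53.] [3.9, 3.9]
start [ 450. -289.   69.] [3.3, 3.3]
station [ 528. -276.    2.] [5.2, 5.2]
spray [ 536. -548.   -3.] [2.5, 2.5]
sander [413. 183.  -3.] [15.1, 15.1]
glue [777.1778753   16.07225771   0.        ]
```

The two blue bell_stand look-alikes are in scene at (422,210) and (433,146), side at (237,280) and (261,389). The wooden one with the red stripe, scene (404,161) and side (283,328), is the stand that holds the red bell, so it's the one meant. The yellow-stripe stand with the pear is at scene (351,190). The station is at (247,236), with the button at (227,206), glue at (376,249) and spray at (158,283). Next I'll move over to pear and bell for a close look with the wrist camera.

>>> carry_out --rows '[{"dx":0.81,"dy":-0.8175,"dz":-0.0728,"claw":1},{"dx":0.81,"dy":-0.8175,"dz":-0.0728,"claw":1},{"dx":0.81,"dy":-0.8175,"dz":-0.0728,"claw":1},{"dx":0.81,"dy":-0.8175,"dz":-0.0728,"claw":1},{"dx":0.81,"dy":-0.8175,"dz":-0.0728,"claw":1},{"dx":0.81,"dy":-0.8175,"dz":-0.0728,"claw":1},{"dx":0.81,"dy":-0.8175,"dz":-0.0728,"claw":1},{"dx":0.81,"dy":-0.8175,"dz":-0.0728,"claw":1}]'

```text
invalid input at $.rows[0]: expected keys dx, dy, dz, rx, ry, rz, claw
```

>>> carry_out --rows '[{"dx":0.81,"dy":-0.8175,"dz":-0.0728,"claw":1},{"dx":0.81,"dy":-0.8175,"dz":-0.0728,"claw":1},{"dx":0.81,"dy":-0.8175,"dz":-0.0728,"claw":1},{"dx":0.81,"dy":-0.8175,"dz":-0.0728,"claw":1},{"dx":0.81,"dy":-0.8175,"dz":-0.0728,"claw":1},{"rz":0.04},{"rz":0.04},{"rz":0.04}]'

```text
invalid input at $.rows[0]: expected keys dx, dy, dz, rx, ry, rz, claw
```

>>> carry_out --rows '[{"dx":0.81,"dy":-0.8175,"dz":-0.0728,"rx":0,"ry":0,"rz":0,"claw":1},{"dx":0.81,"dy":-0.8175,"dz":-0.0728,"rx":0,"ry":0,"rz":0,"claw":1},{"dx":0.81,"dy":-0.8175,"dz":-0.0728,"rx":0,"ry":0,"rz":0,"claw":1},{"dx":0.81,"dy":-0.8175,"dz":-0.0728,"rx":0,"ry":0,"rz":0,"claw":1},{"dx":0.81,"dy":-0.8175,"dz":-0.0728,"rx":0,"ry":0,"rz":0,"claw":1},{"dx":0.81,"dy":-0.8175,"dz":-0.0728,"rx":0,"ry":0,"rz":0,"claw":1},{"dx":0.81,"dy":-0.8175,"dz":-0.0728,"rx":0,"ry":0,"rz":0,"claw":1},{"dx":0.81,"dy":-0.8175,"dz":-0.0728,"rx":0,"ry":0,"rz":0,"claw":1}]'

```text
t: 2.45
eef_pos: [374.6, -62.7, 282.3]
tool_rot: [[0.93, 0.369, 0.001], [0.369, -0.93, -0.001], [0.001, 0.001, -1.0]]
contact_force: [0.7, -0.9, 0.1]
grip_width: 88.1
finger_force: 0.0
```

>>> carry_out --rows '[{"dx":0.81,"dy":-0.8175,"dz":-0.0728,"rx":0,"ry":0,"rz":0,"claw":1},{"dx":0.81,"dy":-0.8175,"dz":-0.0728,"rx":0,"ry":0,"rz":0,"claw":1},{"dx":0.81,"dy":-0.8175,"dz":-0.0728,"rx":0,"ry":0,"rz":0,"claw":1},{"dx":0.81,"dy":-0.8175,"dz":-0.0728,"rx":0,"ry":0,"rz":0,"claw":1},{"dx":0.81,"dy":-0.8175,"dz":-0.0728,"rx":0,"ry":0,"rz":0,"claw":1},{"dx":0,"dy":0,"dz":0,"rx":0,"ry":0,"rz":0.04,"claw":1},{"dx":0,"dy":0,"dz":0,"rx":0,"ry":0,"rz":0.04,"claw":1},{"dx":0,"dy":0,"dz":0,"rx":0,"ry":0,"rz":0.04,"claw":1}]'

```text
t: 3.45
eef_pos: [487.0, 200.3, 299.9]
tool_rot: [[1.0, -0.003, -0.0], [-0.003, -1.0, -0.0], [-0.0, 0.0, -1.0]]
contact_force: [0.2, -0.7, -0.7]
grip_width: 87.8
finger_force: 0.0
```

```bash
python3 - <<'E'
from h import *
s=bot.observe();print(s["t"],s["eef_pos"].round(1),s["tool_rot"].round(3).tolist(),s["q"].round(1))
im=bot.capture("wrist");cv2.imwrite("pics/w1.png",im);c=cam("wrist",s)
for t,z in [("pear_stand_hook",146),("bell_stand_hook",146),("pear_stand",0),("bell_stand",0),("pear",40),("bell",40),("sander",0)]:
    print(t,[(np.round(d["position"]).tolist(),round(d["p"],2),onz(c,d["position"],z).round(1)) for d in bot.landmark_of("wrist",t)[:4]])
E
```

```text
3.45 [487.  200.3 299.9] [[1.0, -0.003, -0.0], [-0.003, -1.0, -0.0], [-0.0, 0.0, -1.0]] [ 9.6 16.4 80.8 -0.  82.8 99.8]
pear_stand_hook [([429.0, 186.0], 0.91, array([493.7,  96.6, 146. ]))]
bell_stand_hook [([637.0, 118.0], 0.68, array([557.2, -94.3, 146. ])), ([203.0, 190.0], 0.63, array([490.9, 300.4, 146. ]))]
pear_stand [([390.0, 114.0], 0.6, array([553.2, 102.8,   0. ]))]
bell_stand [([100.0, 128.0], 0.96, array([539.2, 482.3,   0. ])), ([227.0, 115.0], 0.88, array([553. , 311.4,   0. ]))]
pear [([402.0, 168.0], 0.74, array([490.2,  93.9,  40. ]))]
bell [([229.0, 167.0], 0.78, array([492.3, 303.2,  40. ]))]
sander []
```

View pics/w1.png

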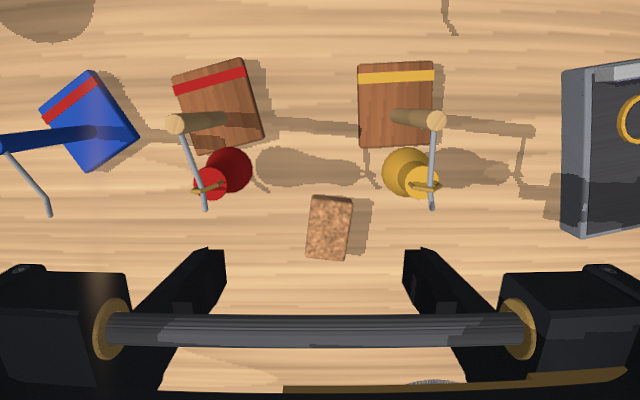

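The wrist picture shows the wooden red-stripe stand, post top (174,124) and hook tip (206,210), holding the red bell. The yellow-stripe stand, post top (437,121) and hook tip (432,209), holds the pear. The blue look-alike is at (90,120) and the cork block at (330,228). I'll make an enlarged crop of the two and refine the hook lines.

```bash
python3 - <<'E'
from h import *
im=cv2.imread("pics/w1.png");cv2.imwrite("pics/w1c.png",cv2.resize(im[50:250,150:470],None,fx=2.5,fy=2.5,interpolation=cv2.INTER_CUBIC))
s=bot.observe();c=cam("wrist",s)
for n,b,t,p in [("pear",(436,131),(432,209),(437,121)),("bell",(181,137),(206,210),(174,124))]:
    B=onz(c,b,152);T=onz(c,t,155);d=(T-B)[:2]/np.linalg.norm((T-B)[:2])
    print(n,B.round(1),T.round(1),"dir",d.round(3),"valley est",(T[:2]-16*d).round(1),"post160",onz(c,p,160).round(1), "len",np.linalg.norm((T-B)[:2]))
E
```

```text
pear [543.4  97.  152. ] [475.3  94.5 155. ] dir [-0.999 -0.036] valley est [491.3  95.1] post160 [552.   99.9 160. ] len 68.15257858586025
bell [538.4 312.8 152. ] [474.3 296.2 155. ] dir [-0.968 -0.251] valley est [489.8 300.3] post160 [549.7 314.4 160. ] len 66.21882818605128
```

View pics/w1c.png

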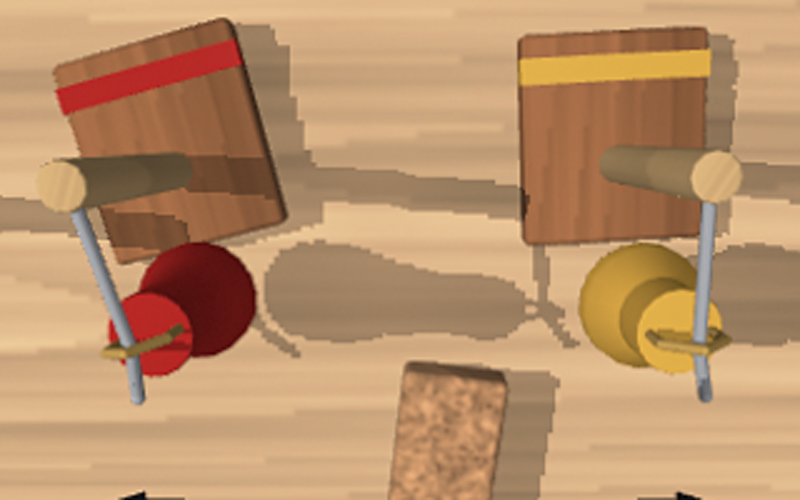

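The crop confirms it: the bell, neck top at about (210,184) in the full picture, hangs on the wooden red-stripe stand. The pear, neck top (422,182), hangs on the yellow-stripe stand.

```bash
python3 - <<'E'
from h import *
s=bot.observe();c=cam("wrist",s)
print(onz(c,(421.6,182.4),124),onz(c,(210.4,183.6),124),s["q"])
# loop peaks / wire ends at z~140
for u in [(408.5,184.5),(440,185),(191,190.5),(223.5,181.5)]: print(onz(c,u,140).round(1))
a=cam("scene");b=cam("side")
for n,u,v in [("pearneck",None,None)]:
  pass
E
```

```text
[492.46899813  95.7838345  124.        ] [491.14628075 300.09176943 124.        ] [ 9.57547923e+00  1.64099621e+01  8.07703822e+01 -4.21306311e-04
  8.28169775e+01  9.94647247e+01]
[494.1 113.2 140. ]
[493.8  83.7 140. ]
[488.4 313.7 140. ]
[496.8 282.6 140. ]
```

>>> carry_out --rows '[{"dx":0.009,"dy":0.693,"dz":0,"rx":0,"ry":0,"rz":-0.014,"claw":1},{"dx":0.009,"dy":0.693,"dz":0,"rx":0,"ry":0,"rz":0,"claw":1},{"dx":0.009,"dy":0.693,"dz":0,"rx":0,"ry":0,"rz":0,"claw":1},{"dx":0,"dy":0,"dz":0.95,"rx":0,"ry":0,"rz":0,"claw":1},{"dx":0,"dy":0,"dz":0.95,"rx":0,"ry":0,"rz":0,"claw":1},{"dx":0,"dy":0,"dz":0.95,"rx":0,"ry":0,"rz":0,"claw":1},{"dx":0,"dy":0,"dz":0,"rx":0,"ry":0,"rz":0,"claw":1}]'

```text
t: 4.72
eef_pos: [490.1, 96.3, 155.5]
tool_rot: [[0.999, 0.045, -0.006], [0.045, -0.999, 0.0], [-0.006, -0.001, -1.0]]
contact_force: [0.8, 0.5, 1.1]
grip_width: 88.4
finger_force: 0.0
```

```bash
python3 - <<'E'
from h import *
s=bot.observe();print(s["eef_pos"].round(1),s["tool_rot"].round(3).tolist(),s["contact_force"].round(1))
im=bot.capture("wrist");cv2.imwrite("pics/w2.png",im[:,80:560])
E
```

```text
[490.1  96.3 155.5] [[0.999, 0.045, -0.006], [0.045, -0.999, 0.0], [-0.006, -0.001, -1.0]] [0.8 0.5 1.1]
```

View pics/w2.png

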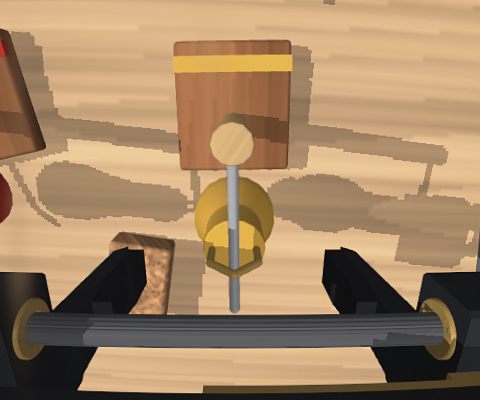

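The pear neck, at (235,250) in the crop, is centred between the fingers and the hook lines up with the tool's x axis. I'll go down and close lightly.

>>> carry_out --force 10 --rows '[{"dx":0.04,"dy":0,"dz":0.42,"rx":0,"ry":0,"rz":0,"claw":1},{"dx":0,"dy":0,"dz":0.4,"rx":0,"ry":0,"rz":0,"claw":1},{"dx":0,"dy":0,"dz":0,"rx":0,"ry":0,"rz":0,"claw":0},{"dx":0,"dy":0,"dz":0,"rx":0,"ry":0,"rz":0,"claw":-0.1},{"dx":0,"dy":0,"dz":0,"rx":0,"ry":0,"rz":0,"claw":-0.3},{"dx":0,"dy":0,"dz":0,"rx":0,"ry":0,"rz":0,"claw":-0.4},{"dx":0,"dy":0,"dz":0,"rx":0,"ry":0,"rz":0,"claw":-0.4},{"dx":0,"dy":0,"dz":0,"rx":0,"ry":0,"rz":0,"claw":-0.4}]'

```text
t: 5.78
eef_pos: [493.5, 96.4, 116.6]
tool_rot: [[0.999, 0.045, 0.0], [0.045, -0.999, 0.0], [0.0, -0.0, -1.0]]
contact_force: [0.3, -0.7, -0.3]
grip_width: 33.8
finger_force: 10.0
```

>>> carry_out --rows '[{"dx":0,"dy":0,"dz":-0.14,"rx":0,"ry":0,"rz":0,"claw":-0.4},{"dx":0,"dy":0,"dz":-0.13,"rx":0,"ry":0,"rz":0,"claw":-0.4},{"dx":0,"dy":0,"dz":0,"rx":0,"ry":0,"rz":0,"claw":-0.4}]'

```text
t: 6.15
eef_pos: [493.8, 96.4, 130.7]
tool_rot: [[0.999, 0.045, 0.001], [0.045, -0.999, -0.0], [0.001, 0.0, -1.0]]
contact_force: [0.5, 0.2, -0.8]
grip_width: 33.8
finger_force: 10.0
```

>>> carry_out --rows '[{"dx":-0.3,"dy":0,"dz":0,"rx":0,"ry":0,"rz":0,"claw":-0.4},{"dx":-0.4,"dy":0,"dz":0,"rx":0,"ry":0,"rz":0,"claw":-0.4},{"dx":-0.5,"dy":0,"dz":0,"rx":0,"ry":0,"rz":0,"claw":-0.4},{"dx":0,"dy":0,"dz":0,"rx":0,"ry":0,"rz":0,"claw":-0.4}]'

```text
t: 6.65
eef_pos: [432.7, 93.8, 130.1]
tool_rot: [[0.999, 0.045, -0.0], [0.045, -0.999, 0.0], [-0.0, -0.0, -1.0]]
contact_force: [1.0, -0.4, -0.9]
grip_width: 33.8
finger_force: 10.0
```

```bash
python3 - <<'E'
from h import *
s=bot.observe();print(s["eef_pos"].round(1),s["contact_force"].round(1),s["grip_width"])
a=bot.capture("side");b=bot.capture("wrist")
cv2.imwrite("pics/m3.png",np.hstack([cv2.resize(a[180:360,220:400],(400,400)),b[:,120:520]]))
E
```

```text
[432.7  93.8 130.1] [ 1.  -0.4 -0.9] 33.807784113269264
```

View pics/m3.png

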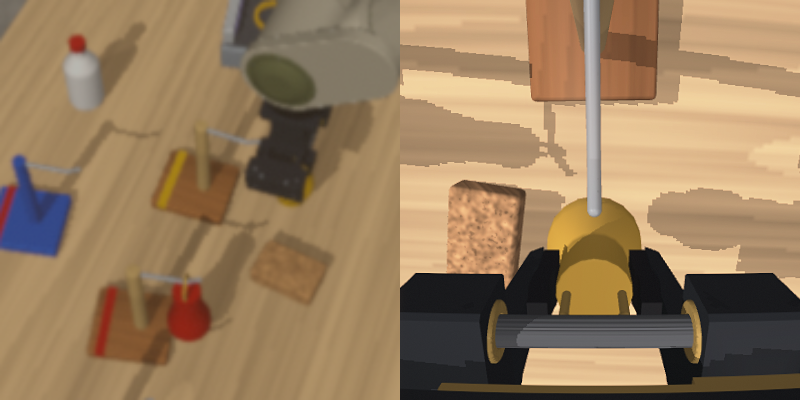

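The pear is off its hook, and the hook tip at (595,212) in the crop is clear of the loop. I'll raise it and go over towards the station.

>>> carry_out --rows '[{"dx":-0.2,"dy":0,"dz":-0.5,"rx":0,"ry":0,"rz":0,"claw":-0.4},{"dx":0,"dy":0.2,"dz":-0.8,"rx":0,"ry":0,"rz":0,"claw":-0.4},{"dx":0,"dy":0.6,"dz":-0.9,"rx":0,"ry":0,"rz":0,"claw":-0.4},{"dx":0.1,"dy":0.8,"dz":-0.6,"rx":0,"ry":0,"rz":0,"claw":-0.4},{"dx":0.2,"dy":0.9,"dz":-0.2,"rx":0,"ry":0,"rz":0,"claw":-0.4},{"dx":0.2,"dy":0.9,"dz":0,"rx":0,"ry":0,"rz":0,"claw":-0.4},{"dx":0.2,"dy":0.9,"dz":0,"rx":0,"ry":0,"rz":0,"claw":-0.4},{"dx":0.15,"dy":0.9,"dz":0,"rx":0,"ry":0,"rz":0,"claw":-0.4}]'

```text
t: 7.75
eef_pos: [478.6, -166.6, 280.1]
tool_rot: [[0.999, 0.045, 0.001], [0.045, -0.999, -0.0], [0.001, 0.0, -1.0]]
contact_force: [0.3, 0.6, -2.4]
grip_width: 33.6
finger_force: 10.0
```

>>> carry_out --rows '[{"dx":0,"dy":0.8,"dz":0,"rx":0,"ry":0,"rz":0,"claw":-0.4},{"dx":0,"dy":0.5,"dz":0,"rx":0,"ry":0,"rz":0,"claw":-0.4},{"dx":0,"dy":0,"dz":0,"rx":0,"ry":0,"rz":0,"claw":-0.4},{"dx":0,"dy":0,"dz":0,"rx":0,"ry":0,"rz":0,"claw":-0.4}]'

```text
t: 8.25
eef_pos: [480.8, -228.7, 280.1]
tool_rot: [[0.999, 0.045, 0.0], [0.045, -0.999, 0.0], [0.0, -0.0, -1.0]]
contact_force: [0.5, 0.2, -0.6]
grip_width: 33.6
finger_force: 10.0
```

```bash
python3 - <<'E'
from h import *
s=bot.observe();print(s["t"],s["eef_pos"].round(1),s["tool_rot"].round(3).tolist(),s["contact_force"].round(1),s["grip_width"],s["finger_force"])
im=bot.capture("wrist");cv2.imwrite("pics/w4.png",im);c=cam("wrist",s)
for t,z in [("pear_seat",45),("bell_seat",45),("start_top",55),("station",0),("pear",0)]:
    print(t,[(np.round(d["position"],1).tolist(),round(d["p"],2),onz(c,d["position"],z).round(1)) for d in bot.landmark_of("wrist",t)[:3]])
hsv=cv2.cvtColor(im,cv2.COLOR_BGR2HSV)
for n,lo,hi in [("yel",(20,120,90),(32,255,255)),("red",(0,150,90),(6,255,255)),("red2",(174,150,90),(180,255,255)),("green",(45,100,50),(75,255,255))]:
    m=cv2.inRange(hsv,lo,hi);k,l,st,ce=cv2.connectedComponentsWithStats(m)
    for i in range(1,k):
        if st[i,4]>60: print(n,st[i].tolist(),ce[i].round(1))
E
```

```text
8.25 [ 480.8 -228.7  280.1] [[0.999, 0.045, 0.0], [0.045, -0.999, 0.0], [0.0, -0.0, -1.0]] [ 0.5  0.2 -0.6] 33.64942239734904 9.996243057539687
pear_seat [([284.4, 105.7], 0.75, array([ 555.5, -193.7,   45. ]))]
bell_seat [([412.6, 84.9], 0.92, array([ 583.5, -329.4,   45. ]))]
start_top [([365.5, 209.5], 0.74, array([ 445.6, -289.4,   55. ]))]
station []
pear [([311.1, 228.7], 0.7, array([ 398.3, -228.7,    0. ]))]
yel [3, 55, 75, 16, 767] [39.4 62.7]
yel [259, 77, 56, 58, 717] [285.2 105.2]
yel [267, 197, 94, 118, 7895] [313.9 255.9]
yel [416, 329, 5, 29, 102] [418.4 343.3]
red [383, 49, 71, 73, 1250] [419.2  84.8]
red [546, 118, 94, 67, 4707] [597.5 147.2]
green [351, 191, 30, 29, 690] [365.1 205. ]
```

View pics/w4.png

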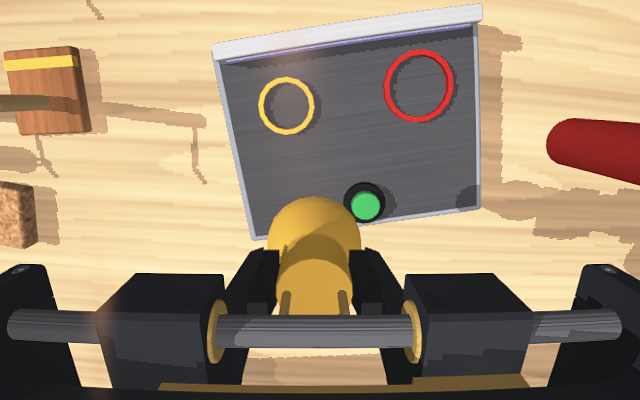

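```bash
cat > fit.py <<'E'
from h import *
from scipy.optimize import least_squares
def ring(c,mask,z,r):
    ys,xs=np.nonzero(mask);P=np.array([onz(c,(x,y),z)[:2] for x,y in zip(xs,ys)])
    f=least_squares(lambda p:np.hypot(*(P-p[:2]).T)-p[2],[*P.mean(0),r],loss="soft_l1");return f.x
def silh(c,base,prof):
    pts=[]
    for r,h in prof:
        for a in np.linspace(0,2*np.pi,72): pts.append(proj(c,np.array(base)+[r*np.cos(a),r*np.sin(a),h]))
    return np.array(pts)
PEAR=[(20,0),(20,11),(28,24),(28,38),(17,56)]
BELL=[(27,0),(27,14),(17,52)]
E
python3 - <<'E'
from fit import *
im=cv2.imread("pics/w4.png");s=bot.observe();c=cam("wrist",s)
hsv=cv2.cvtColor(im,cv2.COLOR_BGR2HSV)
m=cv2.inRange(hsv,(20,120,90),(32,255,255));m[:,:250]=0;m[:,320:]=0;m[145:]=0
print("yel",ring(c,m,53,26))
m=cv2.inRange(hsv,(0,150,90),(6,255,255));m[:,:380]=0;m[:,460:]=0;m[130:]=0
print("red",ring(c,m,53,33))
print("start",[onz(c,(365.5,205),z).round(1) for z in (50,55,60)])
z=s["eef_pos"][2]-76.6
for dx in (-3,0,3):
    p=silh(c,s["eef_pos"]*[1,1,0]+np.array([dx,0,z]),PEAR);print(dx,p[:,0].min(),p[:,0].max(),p[:,1].min())
# station rear-left edges yaw: bar top edge z=75
A=onz(c,(213,46),75);B=onz(c,(482,5),75);print("bar",A,B,np.degrees(np.arctan2(B[0]-A[0],-(B-A)[1])),np.linalg.norm(A-B))
E
```

```text
yel [ 555.34287015 -196.36044013   26.73897525]
red [ 582.00790807 -333.29243727   33.64514773]
start [array([ 449.4, -290.3,   50. ]), array([ 450.9, -289.4,   55. ]), array([ 452.4, -288.5,   60. ])]
-3 264.3390991578238 362.6986779972512 197.166117627892
0 264.326832116269 363.1752709995615 192.19883614942546
3 264.3158727921789 363.65516131167874 187.1868197526349
bar [ 608.35172093 -127.33285763   75.        ] [ 657.73836549 -379.55611661   75.        ] 11.078650963435372 257.0128654931344
```

```bash
python3 - <<'E'
from fit import *
im=cv2.imread("pics/w4.png");s=bot.observe();c=cam("wrist",s)
g=im.astype(int)
for r in (205,215,225,235): print(r,[tuple(g[r,x]) for x in range(262,290,2)] if r==225 else "", )
hsv=cv2.cvtColor(im,cv2.COLOR_BGR2HSV);m=cv2.inRange(hsv,(18,150,40),(34,255,255));k,l,st,ce=cv2.connectedComponentsWithStats(m);b=st[l[225,314]];print(b)
L,R,T=b[0],b[0]+b[2],b[1]
z=s["eef_pos"][2]-76.6
def f(q):
    p=silh(c,s["eef_pos"]*[1,1,0]+np.array([q[0],q[1],z+q[2]]),PEAR);return [p[:,0].min()-L,p[:,0].max()-R,p[:,1].min()-T]
print(least_squares(f,[0,0,0]).x)
E
```

```text
205 
215 
225 [(np.int64(99), np.int64(95), np.int64(99)), (np.int64(100), np.int64(96), np.int64(99)), (np.int64(100), np.int64(96), np.int64(99)), (np.int64(100), np.int64(96), np.int64(98)), (np.int64(96), np.int64(97), np.int64(103)), (np.int64(77), np.int64(188), np.int64(237)), (np.int64(81), np.int64(193), np.int64(238)), (np.int64(81), np.int64(192), np.int64(237)), (np.int64(82), np.int64(192), np.int64(237)), (np.int64(81), np.int64(192), np.int64(237)), (np.int64(80), np.int64(191), np.int64(237)), (np.int64(80), np.int64(191), np.int64(236)), (np.int64(80), np.int64(190), np.int64(236)), (np.int64(80), np.int64(189), np.int64(235))]
235 
[ 268  197   93  118 8332]
[ -5.78364775  -0.71200753 -10.46390751]
```

```bash
python3 - <<'E'
from fit import *
im=cv2.imread("pics/w4.png");s=bot.observe();c=cam("wrist",s)
hsv=cv2.cvtColor(im,cv2.COLOR_BGR2HSV);m=cv2.inRange(hsv,(18,150,40),(34,255,255))
rows=np.arange(199,238,2);o=[]
for r in rows:
    x=np.nonzero(m[r,250:380])[0]+250;o+=[(x.min(),r),(x.max()+1,r)]
o=np.array(o,float);z=s["eef_pos"][2]-76.6
def f(q):
    p=silh(c,s["eef_pos"]*[1,1,0]+np.array([q[0],q[1],z+q[2]]),PEAR)
    h=cv2.convexHull(p.astype(np.float32))
    return [cv2.pointPolygonTest(h,(float(a),float(b)),True) for a,b in o]
for z0 in (0,-5,-10):
    r=least_squares(lambda q:f([q[0],q[1],z0]),[0,0],diff_step=1e-2,x_scale=5);print(z0,r.x,r.cost)
E
```

```text
0 [0. 0.] 163.57461326228153
-5 [0. 0.] 245.9430216461998
-10 [0. 0.] 336.8578986433465
```

```bash
python3 - <<'E'
from fit import *
from scipy.optimize import minimize
im=cv2.imread("pics/w4.png");s=bot.observe();c=cam("wrist",s)
hsv=cv2.cvtColor(im,cv2.COLOR_BGR2HSV);m=cv2.inRange(hsv,(18,150,40),(34,255,255))
o=[]
for r in range(199,238,2):
    x=np.nonzero(m[r,250:380])[0]+250;o+=[(x.min(),r),(x.max()+1,r)]
z=s["eef_pos"][2]-76.6
def f(q):
    h=cv2.convexHull(silh(c,s["eef_pos"]*[1,1,0]+np.array([q[0],q[1],z+q[2]]),PEAR).astype(np.float32))
    return sum(cv2.pointPolygonTest(h,(float(a),float(b)),True)**2 for a,b in o)
for z0 in (2,0,-3,-6):
    r=minimize(lambda q:f([q[0],q[1],z0]),[1,1],method="Nelder-Mead");print(z0,r.x.round(2),round(r.fun,2))
E
```

```text
2 [-2.41 -0.45] 19.31
0 [-2.79 -0.47] 12.28
-3 [-3.35 -0.5 ] 6.61
-6 [-3.91 -0.53] 6.58
```

>>> carry_out --rows '[{"dx":0.395,"dy":-0.146,"dz":0.3,"rx":0,"ry":0,"rz":0,"claw":-0.4},{"dx":0.395,"dy":-0.146,"dz":0.6,"rx":0,"ry":0,"rz":0,"claw":-0.4},{"dx":0.395,"dy":-0.147,"dz":0.7,"rx":0,"ry":0,"rz":0,"claw":-0.4},{"dx":0.395,"dy":-0.147,"dz":0.6,"rx":0,"ry":0,"rz":0,"claw":-0.4},{"dx":0,"dy":0,"dz":0.4,"rx":0,"ry":0,"rz":0,"claw":-0.4},{"dx":0,"dy":0,"dz":0,"rx":0,"ry":0,"rz":0,"claw":-0.4},{"dx":0,"dy":0,"dz":0,"rx":0,"ry":0,"rz":0,"claw":-0.4}]'

```text
t: 9.43
eef_pos: [558.5, -196.9, 151.2]
tool_rot: [[0.999, 0.045, 0.001], [0.045, -0.999, -0.001], [0.001, 0.001, -1.0]]
contact_force: [0.3, -0.2, -0.5]
grip_width: 33.4
finger_force: 10.0
```

```bash
python3 - <<'E'
from fit import *
s=bot.observe();print(s["t"],s["eef_pos"].round(1),s["tool_rot"].round(3).tolist(),s["contact_force"].round(1))
im=bot.capture("wrist");sc=bot.capture("scene")
cv2.imwrite("pics/m5.png",np.hstack([im[:,120:520],cv2.resize(sc[150:300,170:320],(400,400),interpolation=cv2.INTER_CUBIC)]))
E
```

```text
9.425 [ 558.5 -196.9  151.2] [[0.999, 0.045, 0.001], [0.045, -0.999, -0.001], [0.001, 0.001, -1.0]] [ 0.3 -0.2 -0.5]
```

View pics/m5.png

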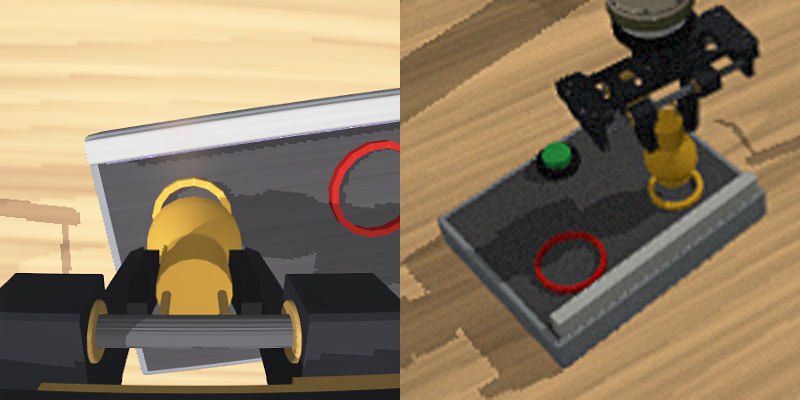

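The pear hangs above the yellow collar, whose arc shows at (192,190) with the belly at (195,230) in the crop. I'll check the offset numerically before lowering.

```bash
cat >> fit.py <<'E'
from scipy.optimize import minimize
def fitobj(c,o,x0,z,prof):
    def f(q):
        h=cv2.convexHull(silh(c,np.array([q[0],q[1],z]),prof).astype(np.float32))
        return sum(min(abs(cv2.pointPolygonTest(h,(float(a),float(b)),True)),4)**2 for a,b in o)
    r=minimize(f,np.array(x0[:2])+1,method="Nelder-Mead");return r.x.round(2),round(r.fun,2)
E
python3 - <<'E'
from fit import *
s=bot.observe();c=cam("wrist",s);im=bot.capture("wrist")
hsv=cv2.cvtColor(im,cv2.COLOR_BGR2HSV);m=cv2.inRange(hsv,(18,150,40),(34,255,255))
# ring: rows 178..~215 ; pear contour below ring
o=[]
for r in range(222,247,2):
    x=np.nonzero(m[r,250:380])[0]+250;o+=[(x.min(),r),(x.max()+1,r)]
mm=m.copy();mm[:,:265]=0;mm[:,365:]=0
r0=[(x,np.nonzero(m[:,x])[0].min()) for x in range(278,350,3)]
P=np.array([onz(c,p,53)[:2] for p in r0])
g=least_squares(lambda q:np.hypot(*(P-q).T)-29,[555,-196]);print("ring outer",g.x,np.abs(g.fun).max())
z=s["eef_pos"][2]-76.6
for dz in (0,-4): print(dz,fitobj(c,o,s["eef_pos"],z+dz,PEAR))
print(o[::4])
E
```

```text
ring outer [ 555.90328579 -195.92162215] 0.5893099438080966
0 (array([ 559.34, -195.79]), np.float64(208.72))
-4 (array([ 554.58, -197.57]), np.float64(12.1))
[(np.int64(273), 222), (np.int64(271), 226), (np.int64(270), 230), (np.int64(268), 234), (np.int64(268), 238), (np.int64(268), 242), (np.int64(267), 246)]
```

>>> carry_out --rows '[{"dx":0.02,"dy":-0.03,"dz":0.2,"rx":0,"ry":0,"rz":0,"claw":-0.4},{"dx":0,"dy":0,"dz":0.2,"rx":0,"ry":0,"rz":0,"claw":-0.4},{"dx":0,"dy":0,"dz":0.04,"rx":0,"ry":0,"rz":0,"claw":-0.4},{"dx":0,"dy":0,"dz":0.03,"rx":0,"ry":0,"rz":0,"claw":-0.4}]'

```text
t: 10.07
eef_pos: [559.1, -195.2, 126.4]
tool_rot: [[0.999, 0.045, -0.0], [0.045, -0.999, 0.0], [-0.0, -0.0, -1.0]]
contact_force: [0.2, -0.1, -0.9]
grip_width: 33.7
finger_force: 10.0
```

>>> carry_out --rows '[{"dx":0,"dy":0,"dz":0.03,"rx":0,"ry":0,"rz":0,"claw":-0.4},{"dx":0,"dy":0,"dz":0,"rx":0,"ry":0,"rz":0,"claw":-0.4}]'

```text
t: 10.32
eef_pos: [559.2, -195.2, 125.1]
tool_rot: [[0.999, 0.045, 0.0], [0.045, -0.999, -0.0], [0.0, 0.0, -1.0]]
contact_force: [0.4, 1.1, -1.2]
grip_width: 33.7
finger_force: 10.0
```

>>> carry_out --rows '[{"dx":0,"dy":0,"dz":0.03,"rx":0,"ry":0,"rz":0,"claw":-0.4},{"dx":0,"dy":0,"dz":0,"rx":0,"ry":0,"rz":0,"claw":-0.4}]'

```text
t: 10.58
eef_pos: [559.1, -195.2, 123.5]
tool_rot: [[0.999, 0.045, -0.0], [0.045, -0.999, 0.0], [-0.0, -0.0, -1.0]]
contact_force: [0.1, -0.4, -0.7]
grip_width: 33.7
finger_force: 10.0
```

>>> carry_out --rows '[{"dx":0,"dy":0,"dz":0.02,"rx":0,"ry":0,"rz":0,"claw":-0.4},{"dx":0,"dy":0,"dz":0,"rx":0,"ry":0,"rz":0,"claw":-0.4}]'

```text
t: 10.82
eef_pos: [559.1, -195.2, 122.5]
tool_rot: [[0.999, 0.045, -0.0], [0.045, -0.999, 0.0], [-0.0, -0.0, -1.0]]
contact_force: [0.8, 0.8, -1.3]
grip_width: 33.8
finger_force: 10.0
```

>>> carry_out --rows '[{"dx":0,"dy":0,"dz":0.02,"rx":0,"ry":0,"rz":0,"claw":-0.4},{"dx":0,"dy":0,"dz":0,"rx":0,"ry":0,"rz":0,"claw":-0.4}]'

```text
t: 11.08
eef_pos: [559.1, -195.2, 121.5]
tool_rot: [[0.999, 0.045, -0.0], [0.045, -0.999, 0.0], [-0.0, -0.0, -1.0]]
contact_force: [0.1, -0.2, -0.5]
grip_width: 33.6
finger_force: 10.0
```

>>> carry_out --rows '[{"dx":0,"dy":0,"dz":0.02,"rx":0,"ry":0,"rz":0,"claw":-0.4},{"dx":0,"dy":0,"dz":0,"rx":0,"ry":0,"rz":0,"claw":-0.4}]'

```text
t: 11.32
eef_pos: [559.3, -195.3, 121.3]
tool_rot: [[0.999, 0.045, 0.001], [0.045, -0.999, -0.0], [0.001, 0.0, -1.0]]
contact_force: [-1.2, 1.0, 5.3]
grip_width: 33.5
finger_force: 10.0
```

Contact of 5 N came at TCP z 121.3, which is the floor height, so the pear is right down inside the collar. I'll release and rise.

>>> carry_out --rows '[{"dx":0,"dy":0,"dz":-0.008,"rx":0,"ry":0,"rz":0,"claw":-0.2},{"dx":0,"dy":0,"dz":0,"rx":0,"ry":0,"rz":0,"claw":0},{"dx":0,"dy":0,"dz":0,"rx":0,"ry":0,"rz":0,"claw":0.4},{"dx":0,"dy":0,"dz":0,"rx":0,"ry":0,"rz":0,"claw":0.6},{"dx":0,"dy":0,"dz":0,"rx":0,"ry":0,"rz":0,"claw":0.6}]'

```text
t: 11.95
eef_pos: [559.1, -195.2, 120.9]
tool_rot: [[0.999, 0.045, -0.0], [0.045, -0.999, 0.0], [-0.0, -0.0, -1.0]]
contact_force: [0.4, -0.7, 0.0]
grip_width: 69.9
finger_force: 0.0
```

>>> carry_out --rows '[{"dx":0,"dy":0,"dz":-0.5,"rx":0,"ry":0,"rz":0,"claw":0.6},{"dx":0,"dy":0,"dz":-0.9,"rx":0,"ry":0,"rz":0,"claw":1},{"dx":0,"dy":0,"dz":-0.9,"rx":0,"ry":0,"rz":0,"claw":1},{"dx":-0.3,"dy":-0.3,"dz":-0.6,"rx":0,"ry":0,"rz":0,"claw":1},{"dx":-0.3,"dy":-0.7,"dz":-0.3,"rx":0,"ry":0,"rz":0,"claw":1},{"dx":-0.1,"dy":-0.9,"dz":0,"rx":0,"ry":0,"rz":0,"claw":1}]'

```text
t: 12.7
eef_pos: [519.5, -101.4, 282.2]
tool_rot: [[0.999, 0.043, 0.002], [0.043, -0.999, -0.001], [0.002, 0.001, -1.0]]
contact_force: [-0.1, 0.3, 0.6]
grip_width: 88.2
finger_force: 0.0
```

```bash
python3 - <<'E'
from fit import *
s=bot.observe();print(s["t"],s["eef_pos"].round(1),s["tool_rot"].round(3).tolist())
im=bot.capture("wrist");sc=bot.capture("scene")
cv2.imwrite("pics/m6.png",np.hstack([im[:200,300:640][:, :],cv2.resize(sc[150:300,170:320],(200,200),interpolation=cv2.INTER_CUBIC)]))
E
```

```text
12.7 [ 519.5 -101.4  282.2] [[0.999, 0.043, 0.002], [0.043, -0.999, -0.001], [0.002, 0.001, -1.0]]
```

View pics/m6.png

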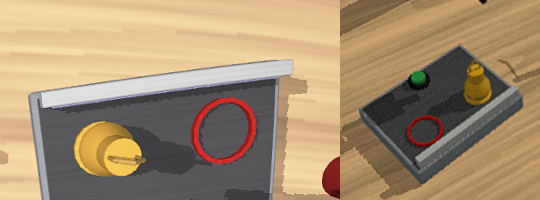

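The pear stands upright inside the yellow collar, at (110,150) in the crop. On to the bell.

>>> carry_out --rows '[{"dx":-0.02,"dy":-0.9,"dz":0,"rx":0,"ry":0,"rz":0,"claw":1},{"dx":-0.02,"dy":-0.9,"dz":0,"rx":0,"ry":0,"rz":0,"claw":1},{"dx":-0.02,"dy":-0.9,"dz":0,"rx":0,"ry":0,"rz":0,"claw":1},{"dx":-0.02,"dy":-0.9,"dz":0,"rx":0,"ry":0,"rz":0,"claw":1},{"dx":-0.02,"dy":-0.9,"dz":0,"rx":0,"ry":0,"rz":0,"claw":1},{"dx":-0.02,"dy":-0.9,"dz":0,"rx":0,"ry":0,"rz":0,"claw":1},{"dx":-0.02,"dy":-0.9,"dz":0,"rx":0,"ry":0,"rz":0,"claw":1},{"dx":-0.02,"dy":-0.9,"dz":0,"rx":0,"ry":0,"rz":0,"claw":1}]'

```text
t: 13.8
eef_pos: [496.0, 258.5, 280.8]
tool_rot: [[0.999, 0.044, 0.0], [0.044, -0.999, -0.0], [0.0, 0.0, -1.0]]
contact_force: [0.4, -0.3, -0.1]
grip_width: 88.0
finger_force: 0.0
```

>>> carry_out --rows '[{"dx":0,"dy":-0.6,"dz":0,"rx":0,"ry":0,"rz":-0.035,"claw":1},{"dx":0,"dy":0,"dz":0,"rx":0,"ry":0,"rz":-0.034,"claw":1},{"dx":0,"dy":0,"dz":0,"rx":0,"ry":0,"rz":0,"claw":1},{"dx":0,"dy":0,"dz":0,"rx":0,"ry":0,"rz":0,"claw":1}]'

```text
t: 14.3
eef_pos: [494.7, 286.9, 280.9]
tool_rot: [[0.967, 0.256, -0.0], [0.256, -0.967, -0.0], [-0.0, 0.0, -1.0]]
contact_force: [-0.4, -0.4, -0.0]
grip_width: 88.1
finger_force: 0.0
```

```bash
python3 - <<'E'
from fit import *
s=bot.observe();print(s["t"],s["eef_pos"].round(1),s["tool_rot"].round(3).tolist(),s["q"].round(1))
im=bot.capture("wrist");cv2.imwrite("pics/w7.png",im);c=cam("wrist",s)
for t,z in [("bell_stand_hook",146),("bell_stand",0),("bell",40)]:
    print(t,[(np.round(d["position"],1).tolist(),round(d["p"],2),onz(c,d["position"],z).round(1)) for d in bot.landmark_of("wrist",t)[:3]])
hsv=cv2.cvtColor(im,cv2.COLOR_BGR2HSV)
m=cv2.inRange(hsv,(0,170,60),(6,255,255))|cv2.inRange(hsv,(174,170,60),(180,255,255));k,l,st,ce=cv2.connectedComponentsWithStats(m)
for i in range(1,k):
    if st[i,4]>60: print(st[i].tolist(),ce[i].round(1))
# neck top disc brighter
m=cv2.inRange(hsv,(0,170,190),(6,255,255));k,l,st,ce=cv2.connectedComponentsWithStats(m)
for i in range(1,k):
    if st[i,4]>60: print("bright",st[i].tolist(),ce[i].round(1),onz(c,ce[i],124).round(1))
E
```

```text
14.3 [494.7 286.9 280.9] [[0.967, 0.256, -0.0], [0.256, -0.967, -0.0], [-0.0, 0.0, -1.0]] [18.4 22.9 74.6 -0.  82.5 93.5]
bell_stand_hook [([119.6, 161.6], 0.9, array([485.3, 452.2, 146. ])), ([296.6, 199.5], 0.66, array([491. , 300.8, 146. ])), ([371.4, 250.3], 0.48, array([462.2, 225.1, 146. ]))]
bell_stand [([301.5, 116.6], 0.92, array([552. , 317.2,   0. ])), ([167.5, 92.8], 0.6, array([539.2, 481.7,   0. ]))]
bell [([300.1, 173.8], 0.77, array([491.1, 302. ,  40. ]))]
[108, 38, 77, 35, 835] [145.9  54.1]
[263, 73, 80, 13, 721] [305.3  79. ]
[278, 154, 16, 44, 502] [286.2 176.3]
[300, 167, 24, 43, 384] [308.5 189.2]
```

>>> carry_out --force 10 --rows '[{"dx":0,"dy":-0.28,"dz":0,"rx":0,"ry":0,"rz":0,"claw":1},{"dx":0,"dy":0,"dz":0.7,"rx":0,"ry":0,"rz":0,"claw":1},{"dx":0,"dy":0,"dz":0.9,"rx":0,"ry":0,"rz":0,"claw":1},{"dx":0,"dy":0,"dz":0.9,"rx":0,"ry":0,"rz":0,"claw":1},{"dx":0,"dy":0,"dz":0,"rx":0,"ry":0,"rz":0,"claw":1}]'

```text
t: 15.12
eef_pos: [489.3, 301.1, 153.5]
tool_rot: [[0.966, 0.259, -0.006], [0.259, -0.966, -0.002], [-0.006, 0.0, -1.0]]
contact_force: [0.2, 0.1, 1.0]
grip_width: 88.5
finger_force: 0.0
```

```bash
python3 - <<'E'
from fit import *
s=bot.observe();print(s["t"],s["eef_pos"].round(1))
im=bot.capture("wrist");cv2.imwrite("pics/w8.png",im);c=cam("wrist",s)
print([(np.round(d["position"],1).tolist(),round(d["p"],2),onz(c,d["position"],40).round(1)) for d in bot.landmark_of("wrist","bell")[:2]], [(np.round(d["position"],1).tolist(),onz(c,d["position"],146).round(1)) for d in bot.landmark_of("wrist","bell_stand_hook")[:2]])
cv2.imwrite("pics/w8c.png",im[100:400,140:500])
E
```

```text
15.125 [489.3 301.1 153.5]
[([312.5, 206.5], 0.69, array([488.8, 301.8,  40. ]))] [([315.2, 271.8], array([490.1, 300.5, 146. ]))]
```

>>> carry_out --force 10 --rows '[{"dx":0.01,"dy":0,"dz":0.38,"rx":0,"ry":0,"rz":0,"claw":1},{"dx":0,"dy":0,"dz":0.38,"rx":0,"ry":0,"rz":0,"claw":1},{"dx":0,"dy":0,"dz":0,"rx":0,"ry":0,"rz":0,"claw":0},{"dx":0,"dy":0,"dz":0,"rx":0,"ry":0,"rz":0,"claw":-0.1},{"dx":0,"dy":0,"dz":0,"rx":0,"ry":0,"rz":0,"claw":-0.3},{"dx":0,"dy":0,"dz":0,"rx":0,"ry":0,"rz":0,"claw":-0.4},{"dx":0,"dy":0,"dz":0,"rx":0,"ry":0,"rz":0,"claw":-0.4},{"dx":0,"dy":0,"dz":0,"rx":0,"ry":0,"rz":0,"claw":-0.4}]'

```text
t: 16.27
eef_pos: [491.3, 301.1, 118.0]
tool_rot: [[0.966, 0.259, 0.0], [0.259, -0.966, 0.0], [0.0, -0.0, -1.0]]
contact_force: [1.1, -0.2, 0.8]
grip_width: 33.9
finger_force: 10.0
```

>>> carry_out --rows '[{"dx":0,"dy":0,"dz":-0.14,"rx":0,"ry":0,"rz":0,"claw":-0.4},{"dx":0,"dy":0,"dz":-0.13,"rx":0,"ry":0,"rz":0,"claw":-0.4},{"dx":0,"dy":0,"dz":0,"rx":0,"ry":0,"rz":0,"claw":-0.4}]'

```text
t: 16.65
eef_pos: [491.6, 301.2, 132.2]
tool_rot: [[0.966, 0.259, 0.001], [0.259, -0.966, 0.0], [0.001, -0.0, -1.0]]
contact_force: [0.5, 0.5, -2.3]
grip_width: 33.6
finger_force: 10.0
```

>>> carry_out --rows '[{"dx":-0.3,"dy":0,"dz":0,"rx":0,"ry":0,"rz":0,"claw":-0.4},{"dx":-0.4,"dy":0,"dz":0,"rx":0,"ry":0,"rz":0,"claw":-0.4},{"dx":-0.6,"dy":0,"dz":0,"rx":0,"ry":0,"rz":0,"claw":-0.4},{"dx":0,"dy":0,"dz":0,"rx":0,"ry":0,"rz":0,"claw":-0.4}]'

```text
t: 17.15
eef_pos: [427.3, 284.1, 131.5]
tool_rot: [[0.966, 0.259, -0.001], [0.259, -0.966, -0.0], [-0.001, 0.0, -1.0]]
contact_force: [0.2, 0.9, -0.5]
grip_width: 33.5
finger_force: 10.0
```

>>> carry_out --rows '[{"dx":0,"dy":0,"dz":-0.6,"rx":0,"ry":0,"rz":0,"claw":-0.4},{"dx":0,"dy":0.2,"dz":-0.9,"rx":0,"ry":0,"rz":0,"claw":-0.4},{"dx":0,"dy":0.4,"dz":-0.9,"rx":0,"ry":0,"rz":0,"claw":-0.4},{"dx":0,"dy":0.7,"dz":-0.6,"rx":0,"ry":0,"rz":0,"claw":-0.4},{"dx":-0.1,"dy":0.9,"dz":0,"rx":0,"ry":0,"rz":0,"claw":-0.4},{"dx":-0.1,"dy":0.9,"dz":0,"rx":0,"ry":0,"rz":0,"claw":-0.4},{"dx":-0.1,"dy":0.9,"dz":0,"rx":0,"ry":0,"rz":0,"claw":-0.4},{"dx":-0.1,"dy":0.9,"dz":0,"rx":0,"ry":0,"rz":0,"claw":-0.4}]'

```text
t: 18.15
eef_pos: [473.3, 40.7, 281.7]
tool_rot: [[0.966, 0.258, 0.001], [0.258, -0.966, -0.0], [0.001, 0.0, -1.0]]
contact_force: [1.0, 0.3, -1.4]
grip_width: 33.7
finger_force: 10.0
```

>>> carry_out --rows '[{"dx":-0.14,"dy":0.9,"dz":0,"rx":0,"ry":0,"rz":0,"claw":-0.4},{"dx":-0.14,"dy":0.9,"dz":0,"rx":0,"ry":0,"rz":0,"claw":-0.4},{"dx":-0.14,"dy":0.9,"dz":0,"rx":0,"ry":0,"rz":0,"claw":-0.4},{"dx":-0.14,"dy":0.9,"dz":0,"rx":0,"ry":0,"rz":0,"claw":-0.4},{"dx":-0.14,"dy":0.9,"dz":0,"rx":0,"ry":0,"rz":0,"claw":-0.4},{"dx":-0.14,"dy":0.9,"dz":0,"rx":0,"ry":0,"rz":0,"claw":-0.4},{"dx":-0.14,"dy":0.9,"dz":0,"rx":0,"ry":0,"rz":0,"claw":-0.4},{"dx":-0.1,"dy":0.5,"dz":0,"rx":0,"ry":0,"rz":0,"claw":-0.4}]'

```text
t: 19.15
eef_pos: [508.5, -302.6, 281.0]
tool_rot: [[0.966, 0.257, -0.0], [0.257, -0.966, -0.0], [-0.0, 0.0, -1.0]]
contact_force: [0.2, 1.1, -0.4]
grip_width: 33.7
finger_force: 10.0
```

>>> carry_out --rows '[{"dx":0,"dy":0,"dz":0,"rx":0,"ry":0,"rz":0,"claw":-0.4},{"dx":0,"dy":0,"dz":0,"rx":0,"ry":0,"rz":0,"claw":-0.4}]'

```text
t: 19.4
eef_pos: [508.5, -299.4, 281.4]
tool_rot: [[0.966, 0.259, -0.0], [0.259, -0.966, 0.0], [0.0, -0.0, -1.0]]
contact_force: [0.2, -0.2, -1.5]
grip_width: 33.5
finger_force: 10.0
```

```bash
cat > bellfit.py <<'E'
from fit import *
s=bot.observe();print(s["t"],s["eef_pos"].round(1),s["contact_force"].round(1),s["tool_rot"].round(3)[:2].tolist())
im=bot.capture("wrist");cv2.imwrite("pics/w9_%d.png"%(s["t"]*100),im);c=cam("wrist",s)
hsv=cv2.cvtColor(im,cv2.COLOR_BGR2HSV);m=cv2.inRange(hsv,(0,150,50),(7,255,255))|cv2.inRange(hsv,(173,150,50),(180,255,255))
k,l,st,ce=cv2.connectedComponentsWithStats(m)
for i in range(1,k):
    if st[i,4]>60: print(st[i].tolist(),ce[i].round(1))
p=proj(c,[582,-333.3,53]);print("ring exp",p)
E
python3 bellfit.py
```

```text
19.4 [ 508.5 -299.4  281.4] [ 0.2 -0.2 -1.5] [[0.966, 0.259, -0.0], [0.259, -0.966, 0.0]]
[328, 84, 69, 70, 1079] [363.8 118.4]
[481, 179, 126, 93, 5227] [534.4 216.8]
[272, 187, 84, 128, 8401] [313.7 249.1]
ring exp [362.10086857 119.19967884]
```

```bash
cat >> bellfit.py <<'E'
import sys
j=[i for i in range(1,k) if st[i,4]>200]
R=min(j,key=lambda i:np.hypot(*(ce[i]-p)));B=max(j,key=lambda i:(abs(ce[i][0]-314)<25)*st[i,4])
if R!=B: print("ring",ring(c,l==R,53,33))
y0=st[B,1];o=[]
for r in range(y0+3,y0+40,2):
    x=np.nonzero(l[r]==B)[0];o+=[(x.min(),r),(x.max()+1,r)]
for dz in (1,-2,-5): print(dz,fitobj(c,o,s["eef_pos"],s["eef_pos"][2]-78+dz,BELL))
print([tuple(map(int,v)) for v in o[::6]],[tuple(map(int,v)) for v in o[1::6]])
E
python3 bellfit.py
```

```text
19.45 [ 508.5 -299.2  281.6] [-0.2  0.5 -2.3] [[0.966, 0.259, 0.0], [0.259, -0.966, 0.0]]
[329, 84, 68, 70, 1077] [363.8 118.4]
[481, 179, 125, 93, 5221] [534.4 216.8]
[272, 187, 84, 128, 8397] [313.7 249.1]
ring exp [362.24464661 119.34783613]
ring [ 582.20857628 -333.08619944   33.65028708]
1 (array([ 506.8 , -299.85]), np.float64(3.76))
-2 (array([ 506.32, -299.98]), np.float64(6.6))
-5 (array([ 505.86, -300.11]), np.float64(14.16))
[(298, 190), (288, 196), (282, 202), (278, 208), (276, 214), (273, 220), (273, 226)] [(330, 190), (340, 196), (346, 202), (350, 208), (352, 214), (354, 220), (356, 226)]
```

>>> carry_out --rows '[{"dx":0.32,"dy":0.26,"dz":0.2,"rx":0,"ry":0,"rz":0,"claw":-0.4},{"dx":0.32,"dy":0.26,"dz":0.5,"rx":0,"ry":0,"rz":0,"claw":-0.4},{"dx":0.32,"dy":0.26,"dz":0.8,"rx":0,"ry":0,"rz":0,"claw":-0.4},{"dx":0.33,"dy":0.255,"dz":0.8,"rx":0,"ry":0,"rz":0,"claw":-0.4},{"dx":0,"dy":0,"dz":0.4,"rx":0,"ry":0,"rz":0,"claw":-0.4},{"dx":0,"dy":0,"dz":0,"rx":0,"ry":0,"rz":0,"claw":-0.4},{"dx":0,"dy":0,"dz":0,"rx":0,"ry":0,"rz":0,"claw":-0.4}]'

```text
t: 20.38
eef_pos: [584.4, -333.2, 148.1]
tool_rot: [[0.966, 0.259, 0.002], [0.259, -0.966, -0.001], [0.001, 0.002, -1.0]]
contact_force: [0.5, 0.6, -1.5]
grip_width: 33.7
finger_force: 10.0
```

```bash
sed -i 's/^j=/s0=s;j=/' bellfit.py; python3 bellfit.py
```

```text
20.375 [ 584.4 -333.2  148.1] [ 0.5  0.6 -1.5] [[0.966, 0.259, 0.002], [0.259, -0.966, -0.001]]
[263, 168, 100, 147, 9779] [313.3 241.5]
[500, 274, 71, 37, 1286] [532.3 293.2]
[523, 343, 38, 44, 1047] [541.  360.7]
ring exp [312.64717991 217.63016252]
1 (array([ 597.33, -331.48]), np.float64(295.43))
-2 (array([ 594.23, -334.95]), np.float64(307.16))
-5 (array([ 593.65, -335.49]), np.float64(307.15))
[(295, 171), (283, 177), (276, 183), (271, 189), (269, 195), (266, 201), (264, 207)] [(331, 171), (344, 177), (349, 183), (354, 189), (358, 195), (360, 201), (362, 207)]
```

>>> carry_out --rows '[{"dx":0,"dy":-0.01,"dz":0.2,"rx":0,"ry":0,"rz":0,"claw":-0.4},{"dx":0,"dy":0,"dz":0.2,"rx":0,"ry":0,"rz":0,"claw":-0.4},{"dx":0,"dy":0,"dz":0.03,"rx":0,"ry":0,"rz":0,"claw":-0.4},{"dx":0,"dy":0,"dz":0,"rx":0,"ry":0,"rz":0,"claw":-0.4}]'

```text
t: 20.92
eef_pos: [583.8, -332.8, 124.8]
tool_rot: [[0.966, 0.259, -0.0], [0.259, -0.966, 0.0], [-0.0, -0.0, -1.0]]
contact_force: [0.6, 0.2, -1.5]
grip_width: 33.8
finger_force: 10.0
```

>>> carry_out --rows '[{"dx":0,"dy":0,"dz":0.03,"rx":0,"ry":0,"rz":0,"claw":-0.4},{"dx":0,"dy":0,"dz":0,"rx":0,"ry":0,"rz":0,"claw":-0.4}]'

```text
t: 21.18
eef_pos: [583.9, -332.8, 123.5]
tool_rot: [[0.966, 0.259, 0.0], [0.259, -0.966, -0.0], [0.0, 0.0, -1.0]]
contact_force: [-0.6, -1.2, -0.9]
grip_width: 33.6
finger_force: 10.0
```

>>> carry_out --rows '[{"dx":0,"dy":0,"dz":0.02,"rx":0,"ry":0,"rz":0,"claw":-0.4},{"dx":0,"dy":0,"dz":0,"rx":0,"ry":0,"rz":0,"claw":-0.4}]'

```text
t: 21.42
eef_pos: [583.9, -333.0, 123.0]
tool_rot: [[0.966, 0.259, 0.0], [0.259, -0.966, -0.001], [0.0, 0.001, -1.0]]
contact_force: [-1.5, 0.3, 2.2]
grip_width: 33.3
finger_force: 10.0
```

Contact came at TCP z 123.0, the floor height for the bell. I'll release, rise, and move back over the button.

>>> carry_out --rows '[{"dx":0,"dy":0,"dz":0,"rx":0,"ry":0,"rz":0,"claw":-0.2},{"dx":0,"dy":0,"dz":0,"rx":0,"ry":0,"rz":0,"claw":0},{"dx":0,"dy":0,"dz":0,"rx":0,"ry":0,"rz":0,"claw":0.4},{"dx":0,"dy":0,"dz":0,"rx":0,"ry":0,"rz":0,"claw":0.6},{"dx":0,"dy":0,"dz":0,"rx":0,"ry":0,"rz":0,"claw":0.6}]'

```text
t: 22.05
eef_pos: [583.9, -332.8, 122.4]
tool_rot: [[0.966, 0.259, 0.0], [0.259, -0.966, 0.0], [0.0, -0.0, -1.0]]
contact_force: [-0.3, 0.2, -0.0]
grip_width: 69.8
finger_force: 0.0
```

>>> carry_out --rows '[{"dx":0,"dy":0,"dz":-0.5,"rx":0,"ry":0,"rz":0,"claw":0.6},{"dx":0,"dy":0,"dz":-0.9,"rx":0,"ry":0,"rz":0,"claw":0.6},{"dx":0,"dy":0,"dz":-0.9,"rx":0,"ry":0,"rz":0,"claw":0.2},{"dx":-0.6,"dy":-0.3,"dz":-0.5,"rx":0,"ry":0,"rz":0,"claw":-0.4},{"dx":-0.9,"dy":-0.5,"dz":0,"rx":0,"ry":0,"rz":0,"claw":-1},{"dx":-0.9,"dy":-0.4,"dz":0,"rx":0,"ry":0,"rz":0,"claw":-1},{"dx":0,"dy":0,"dz":0,"rx":0,"ry":0,"rz":0,"claw":-1},{"dx":0,"dy":0,"dz":0,"rx":0,"ry":0,"rz":0,"claw":-1}]'

```text
t: 23.05
eef_pos: [453.0, -306.2, 262.9]
tool_rot: [[0.966, 0.258, 0.001], [0.258, -0.966, -0.001], [0.001, 0.001, -1.0]]
contact_force: [-0.2, -0.6, -0.1]
grip_width: 12.5
finger_force: 0.0
```

```bash
cat > btn.py <<'E'
from fit import *
s=bot.observe();print(s["t"],s["eef_pos"].round(1),s["contact_force"].round(1),s["tool_rot"].round(3)[:2].tolist(),s["grip_width"])
L=[]
for n in ("wrist","scene","side"):
    im=bot.capture(n);cv2.imwrite("pics/b_%s_%d.png"%(n,s["t"]*100),im);c=cam(n,s)
    m=cv2.inRange(cv2.cvtColor(im,cv2.COLOR_BGR2HSV),(45,90,40),(80,255,255));k,l,st,ce=cv2.connectedComponentsWithStats(m)
    for i in range(1,k):
        if st[i,4]>25:
            P=onz(c,ce[i],57)
            if np.hypot(*(P-[451,-289,57])[:2])<60: print(n,st[i].tolist(),ce[i].round(1),P.round(1));L.append(ray(c,ce[i]))
if len(L)>1: print(tri(L))
E
python3 btn.py; python3 - <<'E'
import cv2,glob,numpy as np
w=cv2.imread(sorted(glob.glob("pics/b_wrist*"))[-1]);s=cv2.imread(sorted(glob.glob("pics/b_scene*"))[-1])
cv2.imwrite("pics/m10.png",np.hstack([w[:,150:550],cv2.resize(s[160:300,165:305],(400,400),interpolation=cv2.INTER_CUBIC)]))
E
```

```text
23.05 [ 453.  -306.2  262.9] [-0.2 -0.6 -0.1] [[0.966, 0.258, 0.001], [0.258, -0.966, -0.001]] 12.51472951397296
wrist [280, 162, 31, 32, 756] [295.2 177.4] [ 451.7 -286.8   57. ]
scene [223, 203, 12, 11, 96] [228.3 207.8] [ 451.1 -284.8   57. ]
side [376, 170, 10, 9, 79] [380.4 174. ] [ 452.2 -293.6   57. ]
(array([ 452.74987473, -286.87335061,   61.6285596 ]), [0.1, 2.3, 2.3])
```

View pics/m10.png

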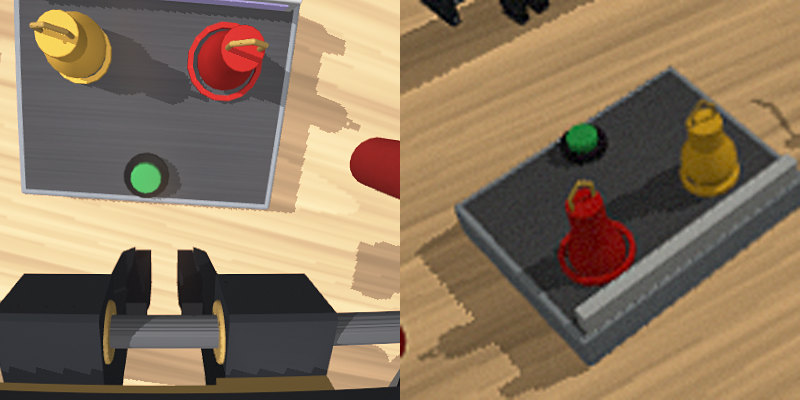

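Both pieces stand upright in their collars: pear at (75,50), bell at (230,60) and the green button at (146,177) in the crop. Now the button, with fingers shut.

>>> carry_out --rows '[{"dx":0.078,"dy":-0.366,"dz":0,"rx":0,"ry":0,"rz":0,"claw":-1},{"dx":0,"dy":0,"dz":0.8,"rx":0,"ry":0,"rz":0,"claw":-1},{"dx":0,"dy":0,"dz":0.9,"rx":0,"ry":0,"rz":0,"claw":-1},{"dx":0,"dy":0,"dz":0.9,"rx":0,"ry":0,"rz":0,"claw":-1},{"dx":0,"dy":0,"dz":0.8,"rx":0,"ry":0,"rz":0,"claw":-1},{"dx":0,"dy":0,"dz":0,"rx":0,"ry":0,"rz":0,"claw":-1},{"dx":0,"dy":0,"dz":0,"rx":0,"ry":0,"rz":0,"claw":-1}]'

```text
t: 24.08
eef_pos: [452.2, -287.3, 94.1]
tool_rot: [[0.966, 0.259, 0.002], [0.259, -0.966, -0.002], [0.001, 0.002, -1.0]]
contact_force: [0.3, 0.0, 0.2]
grip_width: 0.7
finger_force: 0.0
```

>>> carry_out --rows '[{"dx":0,"dy":0,"dz":0.2,"rx":0,"ry":0,"rz":0,"claw":-1},{"dx":0,"dy":0,"dz":0.06,"rx":0,"ry":0,"rz":0,"claw":-1},{"dx":0,"dy":0,"dz":0,"rx":0,"ry":0,"rz":0,"claw":-1}]'

```text
t: 24.45
eef_pos: [451.6, -287.3, 79.8]
tool_rot: [[0.966, 0.258, 0.001], [0.258, -0.966, -0.0], [0.0, 0.0, -1.0]]
contact_force: [-0.3, -0.2, 2.4]
grip_width: 0.4
finger_force: 1.1
```

>>> carry_out --rows '[{"dx":0,"dy":0,"dz":0.04,"rx":0,"ry":0,"rz":0,"claw":-1},{"dx":0,"dy":0,"dz":0.04,"rx":0,"ry":0,"rz":0,"claw":-1},{"dx":0,"dy":0,"dz":0,"rx":0,"ry":0,"rz":0,"claw":-1}]'

```text
t: 24.82
eef_pos: [451.6, -287.3, 75.6]
tool_rot: [[0.966, 0.259, 0.001], [0.259, -0.966, -0.0], [0.0, 0.0, -1.0]]
contact_force: [-0.1, 0.2, 4.8]
grip_width: 0.3
finger_force: 2.3
```

>>> carry_out --rows '[{"dx":0,"dy":0,"dz":0.03,"rx":0,"ry":0,"rz":0,"claw":-1},{"dx":0,"dy":0,"dz":0.02,"rx":0,"ry":0,"rz":0,"claw":-1},{"dx":0,"dy":0,"dz":0,"rx":0,"ry":0,"rz":0,"claw":-1}]'

```text
t: 25.2
eef_pos: [451.7, -287.3, 75.1]
tool_rot: [[0.966, 0.259, 0.001], [0.259, -0.966, -0.001], [0.001, 0.001, -1.0]]
contact_force: [-5.9, 6.8, 24.6]
grip_width: 0.3
finger_force: 12.5
```

The force jumped to 24.6 N with no further travel, so the button is bottomed out. I'll lift straight up, well clear.

>>> carry_out --rows '[{"dx":0,"dy":0,"dz":-0.1,"rx":0,"ry":0,"rz":0,"claw":-1},{"dx":0,"dy":0,"dz":-0.4,"rx":0,"ry":0,"rz":0,"claw":-1},{"dx":0,"dy":0,"dz":-0.9,"rx":0,"ry":0,"rz":0,"claw":-1},{"dx":0,"dy":0,"dz":-0.9,"rx":0,"ry":0,"rz":0,"claw":-1},{"dx":0,"dy":0,"dz":-0.9,"rx":0,"ry":0,"rz":0,"claw":-1},{"dx":0,"dy":0,"dz":-0.5,"rx":0,"ry":0,"rz":0,"claw":-1},{"dx":0,"dy":0,"dz":0,"rx":0,"ry":0,"rz":0,"claw":-1},{"dx":0,"dy":0,"dz":0,"rx":0,"ry":0,"rz":0,"claw":-1}]'

```text
t: 26.2
eef_pos: [451.0, -286.9, 256.3]
tool_rot: [[0.966, 0.259, -0.002], [0.259, -0.966, 0.002], [-0.001, -0.002, -1.0]]
contact_force: [-1.4, -0.7, 0.6]
grip_width: 0.5
finger_force: 0.0
```

```bash
python3 btn.py; python3 - <<'E'
from fit import *
for n,t in [("wrist","pear"),("wrist","bell"),("scene","pear"),("scene","bell")]:
    d=bot.landmark_of(n,t)[:1]; print(n,t,[(onz(cam(n),x["position"],45).round(1),round(x["p"],2)) for x in d])
import glob
a=cv2.imread(sorted(glob.glob("pics/b_scene*"))[0]);b=cv2.imread(sorted(glob.glob("pics/b_scene*"))[-1])
print("change near seats",cv2.absdiff(a,b)[195:275,205:305].mean())
E
```

```text
26.2 [ 451.  -286.9  256.3] [-1.4 -0.7  0.6] [[0.966, 0.259, -0.002], [0.259, -0.966, 0.002]] 0.4674762178960732
wrist [300, 165, 31, 33, 793] [314.8 181.3] [ 451.9 -287.5   57. ]
scene [223, 203, 12, 11, 95] [228.3 207.8] [ 450.9 -284.7   57. ]
side [376, 170, 10, 9, 79] [380.4 174. ] [ 452.2 -293.6   57. ]
(array([ 452.78198274, -287.00280506,   61.69255924]), [0.2, 2.2, 2.2])
wrist pear [(array([ 555.8, -193.9,   45. ]), 0.59)]
wrist bell [(array([ 581.1, -333.7,   45. ]), 0.65)]
scene pear [(array([ 546.9, -207.3,   45. ]), 0.71)]
scene bell [(array([ 585.4, -334. ,   45. ]), 0.7)]
change near seats 3.5439583333333333
```

The button is back up and both pieces are still standing in place, so I'm handing in.

```bash
python3 -c "
from rig import bot
print(bot.finish_job())"
```

```text
the job is handed in; nothing more can be done
None
```

The pear and the bell stand upright and let go in their own collars, the green button was then pressed to its stop and came back up, and the job was handed in at about 26 s; no verdict was returned.

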